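# Run the book press down on a mended book

## Robot

A 7-joint arm with a two-finger parallel gripper is mounted at the origin on the work surface. World frame = base frame: x ahead of the robot, y to its left, z up, the work surface at z = 0. Lengths are in m, angles in rad, forces in N, time in s.
With the tool pointing down it reaches from about 0.425 to 0.875 m from the base axis. Payload 8.4 kg.
Tool frame: the origin (TCP) lies at the very end of the fingers, on their centre line; the grasp point (between the pads) lies 19 mm behind it; z points along the fingers, y is the direction in which the jaws open and shut (so a half turn about z gives the same grasp; the last joint's range is limited). The gripper opens to 85 mm and grips with 20 to 120 N. Pads are 22 mm wide; open, the fingers measure 114 mm over their backs; the gripper's body (76 mm by 85 mm) begins 54 mm behind the grasp point. The pads swing forward as they close: fully open they stand 13 mm farther back than shut.
Start: joints at [1.07, 0.333, 0.04, 1.465, -0.013, 1.343, -0.059], TCP at [0.254, -0.598, 0.194] pointing down, gripper open.
Joint ranges: [-2.58, 2.58], [-0.38, 2.09], [-1.3, 1.39], [0.25, 2.4], [-1.5, 4.64], [0.08, 2.09], [-2.65, 2.65]. Speed limits (rad/s): [2.22, 2.22, 2.79, 2.79, 3.14, 3.14, 3.14].

## Interface

Orientations are given as a rotation vector (axis times angle).
In Python, from bench import manip, cams gives the robot as it stands. The module is installed in compiled form; this text tells all that it offers.
- The arm moves only by the tool carry_out, never from a script. Its argument "motion" is a list of rows, each a list of 7 numbers: the shift along the tool's x, y, z scaled (see below), then the turn, a rotation vector about the tool's x, y, z scaled (see below), then the closure, from -1 (fully open) to 1 (shut). A call has 1 to 12 rows; each row shifts and turns the pose as measured when the row begins, along the tool's axes as they then stand; what a row does not reach is not made up. The controller multiplies each number of a shift by 0.15 m and each number of a turn by 180 degrees. A row lasts 1/12 s, in which the tool goes at most 41.7 mm and 7.16 degrees, less where a joint would pass 70% of its speed; a pose out of reach is approached as far as the arm can. A call with a number of a shift or a turn outside -1 to 1 is refused whole. A call with a gripper value outside its range is refused whole. The fingers move at their own pace and stop on an object; the grip force is fixed at half the most. Time passes only in rows, so rows that do not move let the fingers close. It gives the time, the measured TCP pose, the force and the opening at its end, in the units of the state.
- manip.read_state(): the state, without advancing time (a new reading comes with each control period).
- cams.get_image(name): name is "scene" or "top" or "wrist"; returns (picture, depth): 420x560x3 uint8, red, green, blue; 420x560 float32, m along the optical axis (not along the pixel's ray), 0 where there is no reading.
- cams.camera_info(name): a dict with "fovy" (degrees; the focal length in pixels is half the picture's height over the tangent of half this angle, whatever the lens; pixels are square), "cx", "cy" (the principal point, pixels), "extrinsics" (4x4, takes a point from camera to world coordinates). Camera axes: x right, y down, z forward; pixel columns grow to the right and rows downward; lengths in m; the calibration is good to about 2 mm. A picture is of the moment at which its call begins: read the wrist's pose just before it. camera_info takes no time and is no camera call; for the wrist camera it gives the pose at the moment of the call.
- manip.job_done(): hands the job in, once; it reports no verdict.
The state is a dict: "t": time; "qpos": joint angles; "joint_velocities": joint speeds; "joint_torque": joint torques, N m; "ee_pos": TCP position; "orientation": TCP orientation; "force": force on the tool from outside, world axes, zero at the start; "torque": the same for the moment, N m; "gripper_width": finger opening in m.
Only numpy, scipy, OpenCV 4.12 (cv2) and the standard library are available. Lean on these libraries where they do the work, as an engineer would, in place of code of your own. Each camera call takes 0.05 s, during which the arm holds its last target.

## Task

A mended book lies in the bench press with the platen standing open above it. Close the press the way a binder does: with one fingertip push the spokes of the star wheel on top round clockwise, seen from above, never taking hold of them and without forcing them, until the wheel comes up firm and the platen is pressed tight on the book, then take the finger away. Leave the book where it lies, and leave alone the things around the press.

Things in the scene. Friction and masses are not known exactly. Their poses are not given: they have to be found in the camera images.
- press: fixed bench book press, grey steel: base 270 mm deep, 320 mm wide (its y), 20 mm thick; two 24 mm columns at y = +-125 mm; a crossbeam 56 mm deep, 310 mm wide, top 180 mm above the table (nuts at its ends to 193 mm; the screw's boss in the middle, 60 mm across, to 194 mm). Origin: centre of the base's underside; z up, x across the beam. It is stood in different places, turned by up to 26 degrees
- platen: the press's pressing plate, steel, 175 mm (x) by 205 mm (y) by 16 mm, under the crossbeam; it goes straight down as the star wheel is turned clockwise. Origin: centre of its underside, 68 mm above the table when fully raised
- star_wheel: the wheel on top of the press, upright axis in the middle of the press: a dark hub of 46 mm diameter (top 18 mm above the spokes' centre lines, a screw end on it to 24 mm) and four level steel spokes, 13 mm thick, 90 degrees apart, each ending in a black ball of 28 mm diameter. No rim; a fingertip can come down between two spokes. Origin as wheel_hub, x axis along one spoke
- wheel_hub (a point): centre of the star wheel, on its axis at the height of the spokes' centre lines: 233 mm above the table with the platen fully raised, 219 mm when tight. The nearest fixed part below the spokes is the screw's boss (top 194 mm above the table, within 30 mm of the axis), farther out the crossbeam (180 mm)
- spoke_knob (a point): centre of the ball at the end of one of the four spokes (all alike), 108 mm from the axis; with wheel_hub it gives the direction of that spoke
- screw (a joint): angle of star wheel and screw: 0 = platen fully raised (14 mm above the book), grows clockwise seen from above; each radian lowers platen and wheel by 3.18 mm. Starts at 0.4 to 2.6. Friction 0.25 N m: 4 N at 70 mm from the axis keeps it turning; stays as left. At about 4.40 the platen meets the book and the wheel comes up firm (gives under 0.1 more); a 10 N push at mid-spoke then leaves the book tight
- book: the mended hardback lying flat on the press's base plate under the platen, 145 mm by 195 mm by 34 mm thick, loose. Origin: centre of its underside, 20 mm above the table
- glue_bottle: bystander: upright white glue bottle, 60 mm diameter, 175 mm tall, beside the press on its +y side; origin centre of its foot
- paste_pot: bystander: white pot, 72 mm across, 62 mm tall, beside the press on its -y side; origin centre of its foot
- bone_folder: bystander: flat bone folder, 22 by 131 by 5 mm, lying on the front edge of the press's base plate; origin on its underside
- tape_roll: bystander: roll of binding tape lying flat, 90 mm across, 30 mm high, beside the press on its +y side; origin centre of its underside
- glue_brush: bystander: brush 190 mm long, lying on the far edge of the press's base plate; origin on its underside
- waiting_book: bystander: hardback 150 by 220 by 30 mm, lying on the table to the robot's left; origin centre of its underside
- waiting_book_top: bystander: smaller hardback 125 by 190 by 24 mm lying on waiting_book; origin centre of its underside
- mug: bystander: blue mug, 82 mm across, 95 mm tall, to the robot's right; origin centre of its foot

How it is judged:
At the end, for the whole second after the job is handed in: The wheel is at rest with the platen down on the book (joint above 4.3 rad) and the platen presses on it with more than 25 N (a firm push on a spoke leaves 60 to 80 N), and the book lies within 10 mm of where it was (value of joint screw above 4.3 rad and contact force between platen and book above 25 N and velocity of joint screw between -0.05 and 0.05 rad/s and distance of book from where it was at the start of the episode below 0.01 m); the robot touches nothing.
It fails at once if the book in the press is shifted by more than 10 mm or lifted (distance of book from where it was at the start of the episode above 0.01 m).
It fails at once if the wheel is gripped or shoved with more than 35 N (contact force between the fingers and star_wheel above 35 N).
It fails at once if a thing around the press is moved by more than 20 mm or lifted (distance of any of glue_bottle, bone_folder, tape_roll, paste_pot, glue_brush, waiting_book, waiting_book_top, mug from where it was at the start of the episode above 0.02 m).
It also fails if it takes over 43 s, if anything falls off the work surface, if the arm or the gripper's body presses on something with over 40 N, if the wrist force passes 120 N, or if a joint passes its speed limit or range.

## Working session

There is one attempt and no reset: what is moved stays moved. The work goes in short steps, Python scripts to look and compute and a tool call to move; the robot and the scene stay as the last step left them, time stands still between calls to the robot, and variables do not carry over. Pictures are saved under pics/ and viewed, and the job is handed in when it is done.

Besides the shell and the picture viewer there is one more tool, called after ">>>" as name(argument=value, ...) on one line, values as JSON. carry_out: Moves the arm, as the interface text tells. Shifts and turns lie within -1 to 1; 1 stands for 0.15 m of shift or 180 degrees of turn. Its arguments: {"type":"object","properties":{"motion":{"type":"array"}},"required":["motion"]}

```bash
mkdir -p pics; ls; python3 - <<'E'
from bench import manip,cams
import cv2
s=manip.read_state();print(s)
for n in("scene","top"):
    p,d=cams.get_image(n);cv2.imwrite(f"pics/{n}0.png",p[:,:,::-1]);i=cams.camera_info(n);print(n,i)
    import numpy as np; np.save(f"pics/{n}0.npy",d); np.save(f"pics/{n}0_rgb.npy",p)
E
```

```text
pics
{'t': 0.0, 'qpos': array([ 1.06983313,  0.33388233,  0.0398726 ,  1.46628607, -0.01341754,
        1.34330111, -0.05849801]), 'joint_velocities': array([ 1.00592987e-03, -8.24122801e-04, -9.26992195e-04,  4.11540399e-04,
       -4.43384730e-04,  4.71025790e-05, -6.24092523e-04]), 'joint_torque': array([-3.32615773e-04, -6.58564782e+01,  1.36501897e+00, -4.05557227e+01,
        1.67460140e-02,  1.29008744e-02, -2.04507762e-05]), 'ee_pos': array([ 0.25394846, -0.59777003,  0.19283252]), 'orientation': array([-3.07689771e+00, -6.26513323e-01,  6.43748272e-04]), 'force': array([ 0.03982301, -0.11022157,  0.38745938]), 'torque': array([ 0.01920688, -0.02656432, -0.02481416]), 'gripper_width': 0.08505526439682792}
scene {'fovy': 56.225937393082546, 'cx': 275.8203627145521, 'cy': 208.9027606883128, 'extrinsics': array([[ 0.88167644,  0.2662989 , -0.38952735,  1.09189552],
       [ 0.47181901, -0.5076755 ,  0.7208692 , -0.94601955],
       [-0.00578682, -0.8193598 , -0.57325041,  0.92073478],
       [ 0.        ,  0.        ,  0.        ,  1.        ]])}
top {'fovy': 56.56390606011182, 'cx': 271.4116861687153, 'cy': 215.7641824821829, 'extrinsics': array([[-0.02688555, -0.98829416,  0.15017265,  0.41183851],
       [-0.99936006,  0.02302739, -0.02737187,  0.02153939],
       [ 0.02359338, -0.15081246, -0.98828081,  1.42067405],
       [ 0.        ,  0.        ,  0.        ,  1.        ]])}
```

View pics/scene0.png

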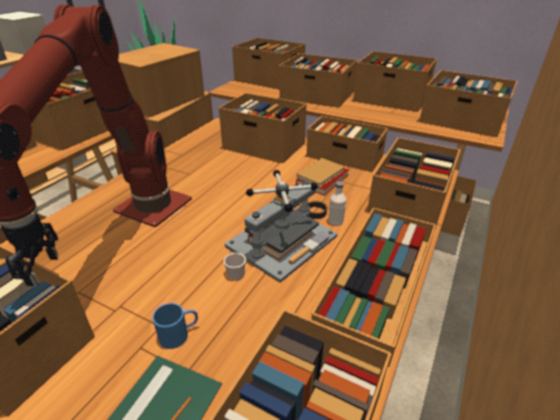

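View pics/top0.png

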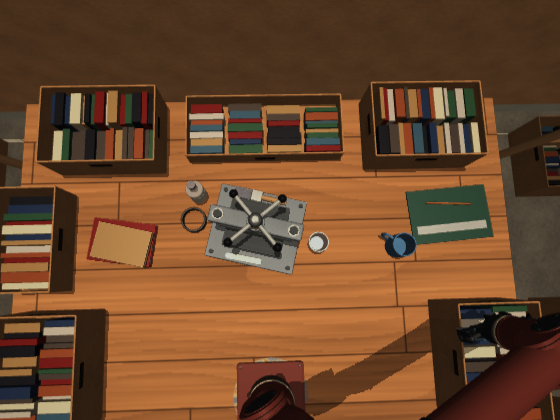

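The top view shows the press at about (256,228), with the hub at (255,220) and black knobs near (238,195), (282,199), (228,243) and (276,246). Next I'll measure these.

```bash
cat > h.py <<'E'
import numpy as np,cv2
from bench import manip,cams
def ray(n,u,v,z,info=None):
    i=info or cams.camera_info(n);f=210/np.tan(np.radians(i['fovy']/2))
    E=i['extrinsics'];r=E[:3,:3]@np.array([(u-i['cx'])/f,(v-i['cy'])/f,1]);o=E[:3,3]
    return o+r*(z-o[2])/r[2]
def pt(n,u,v,d):
    i=cams.camera_info(n);f=210/np.tan(np.radians(i['fovy']/2))
    return (i['extrinsics']@np.array([(u-i['cx'])/f*d,(v-i['cy'])/f*d,d,1]))[:3]
def proj(n,P):
    i=cams.camera_info(n);f=210/np.tan(np.radians(i['fovy']/2))
    q=np.linalg.inv(i['extrinsics'])@np.r_[P,1];return q[:2]/q[2]*f+[i['cx'],i['cy']]
def knobs(n,box,p,thr=45,amin=25,amax=200):
    x0,y0,x1,y1=box;g=p.max(2)[y0:y1,x0:x1]
    m=(g<thr).astype('u1');k,l,st,c=cv2.connectedComponentsWithStats(m)
    return [(c[j]+[x0,y0],st[j,4]) for j in range(1,k) if amin<st[j,4]<amax]
E
python3 - <<'E'
from h import *
np.set_printoptions(precision=4,suppress=True)
p=np.load('pics/top0_rgb.npy');d=np.load('pics/top0.npy')
for c,a in knobs('top',(200,180,310,265),p): print(c,a,d[int(c[1]),int(c[0])],ray('top',*c,.226),pt('top',*c,d[int(c[1]),int(c[0])]))
print('hub',pt('top',255,220,d[220,255]),ray('top',255,220,.25))
cv2.imwrite('pics/topc.png',cv2.resize(p[170:290,180:340,::-1],None,fx=5,fy=5,interpolation=cv2.INTER_CUBIC))
p=np.load('pics/scene0_rgb.npy')
cv2.imwrite('pics/scenec.png',cv2.resize(p[160:290,210:370,::-1],None,fx=4.5,fy=4.5,interpolation=cv2.INTER_CUBIC))
E
```

```text
[233.0408 193.0612] 49 1.2017283 [0.6677 0.1061 0.226 ] [0.6646 0.1051 0.2408]
[281.9149 198.0426] 47 1.202703 [ 0.6485 -0.0458  0.226 ] [ 0.6456 -0.045   0.2411]
[238.3714 206.3714] 35 1.3576893 [0.6252 0.0902 0.226 ] [0.6511 0.0985 0.0811]
[279.381  211.5397] 63 1.361213 [ 0.6061 -0.0366  0.226 ] [ 0.6301 -0.0438  0.0783]
[255.1613 223.5161] 31 1.1882147 [0.5704 0.0392 0.226 ] [0.5683 0.039  0.2417]
[231.2414 228.7586] 29 1.350297 [0.5559 0.113  0.226 ] [0.5739 0.1245 0.0761]
[278.0385 239.0385] 26 1.3478817 [ 0.5206 -0.03    0.226 ] [ 0.5342 -0.0364  0.077 ]
hub [0.5783 0.0392 0.2476] [0.5779 0.0391 0.25  ]
```

View pics/topc.png

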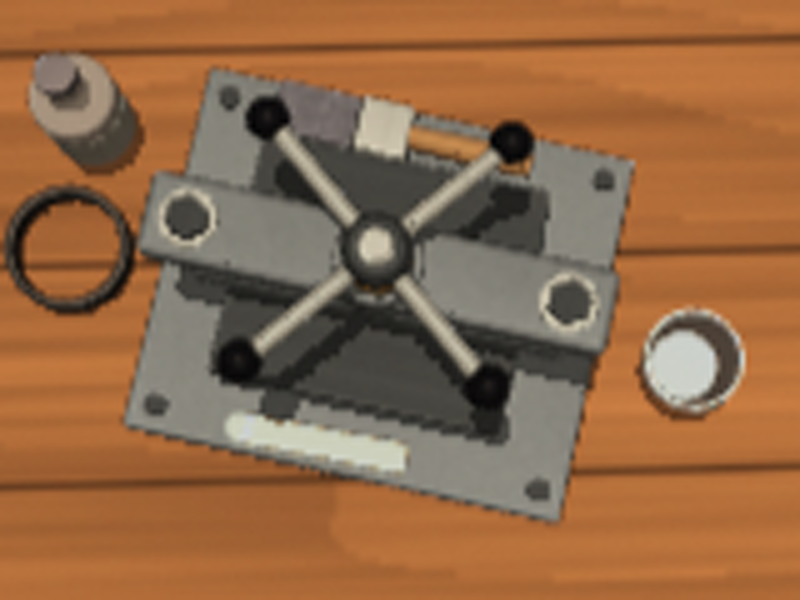

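View pics/scenec.png

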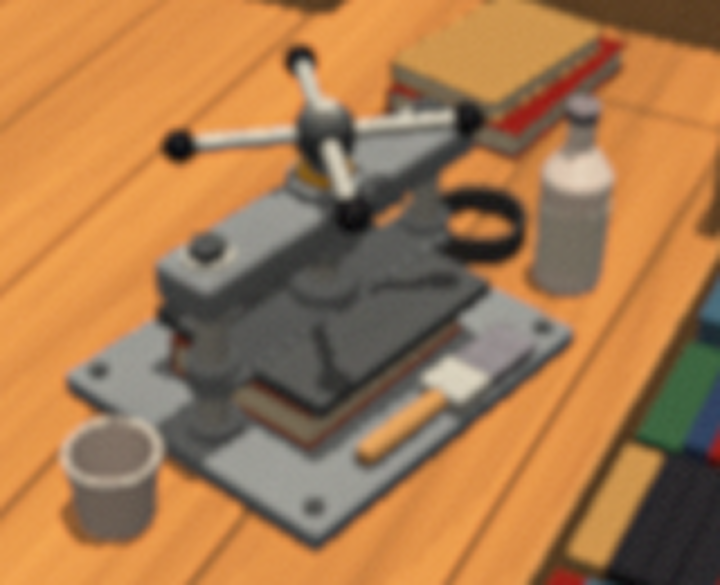

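```bash
python3 - <<'E'
from h import *
np.set_printoptions(precision=4,suppress=True)
px=[(233.6,193.4),(282.2,198.4),(277.4,247),(227.6,242)]
d=np.load('pics/top0.npy')
for c in px: print('ballz',pt('top',*c,np.median(d[int(c[1])-1:int(c[1])+2,int(c[0])-1:int(c[0])+2]))[2]-.014)
for z in(.222,.227,.232):
    K=np.array([ray('top',*c,z) for c in px]);C=K.mean(0);D=K-C
    print(z,C,np.hypot(D[:,0],D[:,1]),np.degrees(np.arctan2(D[:,1],D[:,0])))
# scene view check: project
C=np.array([ray('top',*c,.227) for c in px])
for P in C: print(proj('scene',P)-[210,160], (proj('scene',P)-[210,160])*4.5)
# second view: scene knob pixels from the crop
sp=[(np.array(q)+.5)/4.5-.5+[210,160] for q in [(469,117),(352,214),(178,145),(300,59)]]
def tri(a,b):
    A=[]
    for n,q in(('top',a),('scene',b)):
        p0=ray(n,*q,0);p1=ray(n,*q,.3);A.append((p0,(p1-p0)/np.linalg.norm(p1-p0)))
    M=sum(np.eye(3)-np.outer(u,u) for _,u in A);v=sum((np.eye(3)-np.outer(u,u))@o for o,u in A)
    return np.linalg.solve(M,v)
T=np.array([tri(a,b) for a,b in zip(px,sp)]);print(T,T.mean(0))
E
```

```text
ballz 0.22596103355406383
ballz 0.22401989970000513
ballz 0.22558800000532941
ballz 0.22666862839023638
0.222 [0.582  0.0388 0.222 ] [0.1079 0.1083 0.1081 0.1087] [  37.618   -52.3306 -142.2017  127.5722]
0.227 [0.5813 0.0387 0.227 ] [0.1075 0.1079 0.1077 0.1082] [  37.618   -52.3306 -142.2017  127.5722]
0.232 [0.5806 0.0387 0.232 ] [0.107  0.1074 0.1072 0.1077] [  37.618   -52.3306 -142.2017  127.5722]
[102.8639  25.6446] [462.8875 115.4007]
[77.5138 46.7729] [348.812  210.4782]
[39.1387 31.6651] [176.1239 142.4931]
[66.0262 12.6368] [297.1181  56.8655]
[[ 0.6679  0.1052  0.2267]
 [ 0.6478 -0.0465  0.2256]
 [ 0.4963 -0.0273  0.2264]
 [ 0.5157  0.1248  0.2266]] [0.5819 0.039  0.2263]
```

Both views agree: the hub is at (0.5815, 0.039), z≈0.226, with spokes at 37.6° + k·90°. That puts the joint at about 2.1 with about 2.3 rad left to go. I'll raise the arm, shut the fingers and travel to the gap at -97°.

>>> carry_out(motion=[[0, 0, -0.25, 0, 0, 0, 1], [0, 0, -0.25, 0, 0, 0, 1], [0, 0, -0.25, 0, 0, 0, 1], [0, 0, -0.25, 0, 0, 0, 1], [0.17, -0.13, 0, 0, 0, 0, 1], [0.2, -0.155, 0, 0, 0, 0, 1], [0.2, -0.155, 0, 0, 0, 0, 1], [0.2, -0.155, 0, 0, 0, 0, 1], [0.2, -0.155, 0, 0, 0, 0, 1]])

```text
t: 0.85
ee_pos: [0.3394, -0.4384, 0.3442]
orientation: [-3.074, -0.6, 0.011]
force: [0.7, -0.4, -0.2]
gripper_width: 0.0002
```

```bash
cat >> h.py <<'E'
from scipy.spatial.transform import Rotation as R
HUB=np.array([.5815,.039])
def st():
    np.set_printoptions(precision=4,suppress=True)
    s=manip.read_state();p=s['ee_pos'];r=p[:2]-HUB
    print('t',s['t'],'p',p,'F',s['force'],'w',s['gripper_width'],'rad',np.hypot(*r),'ang',np.degrees(np.arctan2(r[1],r[0])))
    print('q',s['qpos']);return s
def to(P):
    s=st();m=R.from_rotvec(s['orientation']).as_matrix();print('axes',m.round(3).tolist());print('shift units',m.T@(np.array(P)-s['ee_pos'])/.15)
E
python3 -c "
from h import *
to([.5725,-.030,.30])"
```

```text
t 0.85 p [ 0.3394 -0.4384  0.3442] F [ 0.7042 -0.3977 -0.2105] w 0.00024256454435049317 rad 0.5352755182677424 ang -116.89667621611375
q [ 0.8796  0.1149 -0.0544  1.428   0.0073  1.6105 -0.3596]
axes [[0.927, 0.376, -0.009], [0.376, -0.927, 0.008], [-0.005, -0.011, -1.0]]
shift units [ 2.4654 -1.9352  0.3029]
```

>>> carry_out(motion=[[0.2, -0.157, 0, 0, 0, 0, 1], [0.2, -0.157, 0, 0, 0, 0, 1], [0.2, -0.157, 0, 0, 0, 0, 1], [0.2, -0.157, 0, 0, 0, 0, 1], [0.2, -0.157, 0, 0, 0, 0, 1], [0.2, -0.157, 0, 0, 0, 0, 1], [0.2, -0.157, 0, 0, 0, 0, 1], [0.2, -0.157, 0, 0, 0, 0, 1], [0.2, -0.157, 0, 0, 0, 0, 1], [0.2, -0.157, 0, 0, 0, 0, 1], [0.2, -0.157, 0, 0, 0, 0, 1], [0, 0, 0, 0, 0, 0, 1]])

```text
t: 1.85
ee_pos: [0.5541, -0.0453, 0.3424]
orientation: [-3.068, -0.611, 0.015]
force: [0.0, 1.7, -0.4]
gripper_width: -0.0002
```

```bash
python3 -c "
from h import *
to([.5725,-.030,.30])"
```

```text
t 1.85 p [ 0.5541 -0.0453  0.3424] F [ 0.0199  1.683  -0.3674] w -0.0002493719825607384 rad 0.0886614531439052 ang -108.01761996365829
q [ 0.4008  0.1447 -0.4468  1.4097  0.0509  1.6127 -1.2182]
axes [[0.924, 0.383, -0.012], [0.383, -0.924, 0.011], [-0.007, -0.015, -1.0]]
shift units [ 0.1545 -0.0431  0.282 ]
```

>>> carry_out(motion=[[0.15, -0.04, 0.14, 0, 0, 0, 1], [0, 0, 0.14, 0, 0, 0, 1], [0, 0, 0, 0, 0, 0, 1]])

```text
t: 2.1
ee_pos: [0.5737, -0.0264, 0.2989]
orientation: [-3.066, -0.62, 0.014]
force: [0.3, -0.6, -0.8]
gripper_width: 0.0002
```

```bash
python3 -c "
from h import *
to([.5725,-.030,.205])
p,d=cams.get_image('top');cv2.imwrite('pics/t1.png',cv2.resize(p[160:290,180:340,::-1],None,fx=4.5,fy=4.5,interpolation=cv2.INTER_CUBIC))
p,d=cams.get_image('scene');cv2.imwrite('pics/s1.png',cv2.resize(p[130:290,190:390,::-1],None,fx=3.7,fy=3.7,interpolation=cv2.INTER_CUBIC))
"
```

```text
t 2.1 p [ 0.5737 -0.0264  0.2989] F [ 0.3369 -0.5528 -0.7728] w 0.0002131824790526695 rad 0.06585864559865545 ang -96.77047610177188
q [ 0.3696  0.1874 -0.4607  1.4511  0.0703  1.5329 -1.2595]
axes [[0.921, 0.388, -0.012], [0.388, -0.921, 0.012], [-0.006, -0.015, -1.0]]
shift units [-0.0131  0.0285  0.6256]
```

View pics/s1.png

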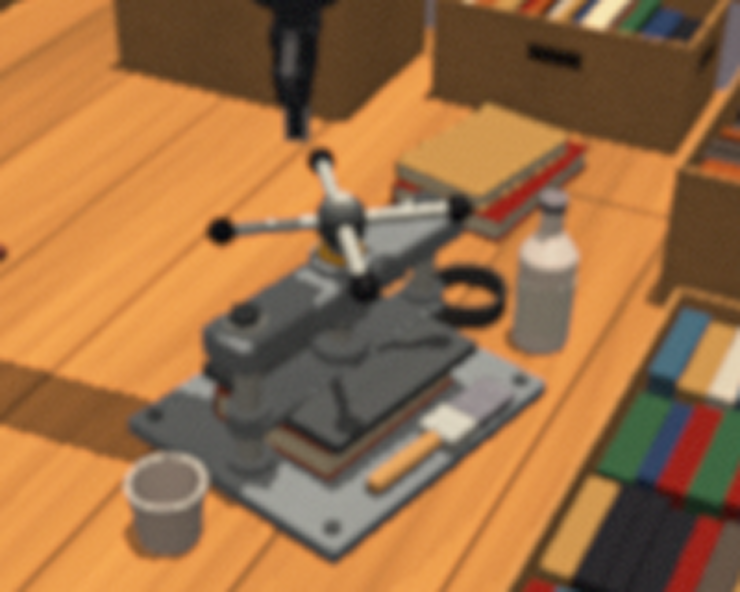

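The fingertip shows at about (269,167) in the scene picture. I'll compare that with the projected TCP before lowering.

```bash
python3 -c "
from h import *
print(proj('scene',manip.read_state()['ee_pos']),proj('scene',[.5815,.039,.2263]))"
```

```text
[269.72897085 177.35663696] [281.46432836 188.75315676]
```

View pics/t1.png

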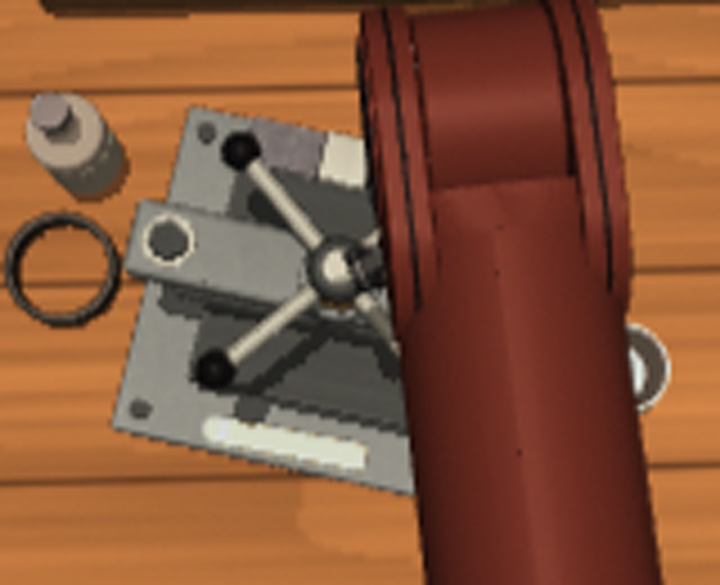

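```bash
python3 -c "
from h import *
st()
p,d=cams.get_image('scene')
for v in range(140,184,3): print(v,d[v,266:274:2],p[v,270],pt('scene',270,v,d[v,270]))
cv2.imwrite('pics/s2.png',cv2.resize(p[120:200,230:310,::-1],None,fx=7,fy=7,interpolation=cv2.INTER_NEAREST))
p,d=cams.get_image('wrist');cv2.imwrite('pics/w2.png',p[:,:,::-1])
"
```

```text
t 2.2 p [ 0.5744 -0.0266  0.3022] F [ 0.2269 -0.219   1.5168] w 4.723834826398074e-05 rad 0.06595020444457027 ang -96.20163353398313
q [ 0.3702  0.1854 -0.4608  1.4466  0.0697  1.5358 -1.2593]
140 [1.1043 1.1045 1.0984 1.117 ] [39 39 38] [ 0.5984 -0.0642  0.4489]
143 [1.1024 1.0981 1.1103 1.1221] [42 41 39] [ 0.5953 -0.0589  0.4369]
146 [1.0946 1.0991 1.1278 1.1364] [39 36 36] [ 0.5898 -0.0493  0.4222]
149 [1.0985 1.0951 1.098  1.147 ] [35 35 36] [ 0.6053 -0.0772  0.4285]
152 [1.1079 1.1064 1.1082 1.1265] [22 22 24] [ 0.603  -0.0734  0.417 ]
155 [1.1406 1.1407 1.1415 1.1272] [20 19 22] [ 0.5906 -0.0516  0.3947]
158 [1.1749 1.165  1.167  1.1734] [19 19 21] [ 0.5818 -0.0362  0.3757]
161 [1.1769 1.1689 1.1685 1.1779] [21 20 24] [ 0.5835 -0.0395  0.3677]
164 [1.1844 1.1792 1.1793 1.1855] [20 22 24] [ 0.5812 -0.0357  0.3552]
167 [1.8926 1.1902 1.1864 1.1897] [122  86  61] [ 0.5806 -0.0349  0.3444]
170 [1.8747 1.8674 1.8631 1.8628] [208 133  67] [0.2927 0.4776 0.004 ]
173 [1.8512 1.8445 1.8412 1.8476] [228 148  73] [0.3059 0.4537 0.0032]
176 [1.8174 1.825  1.8205 1.8279] [237 160  79] [0.3184 0.4309 0.0022]
179 [1.8047 1.8043 1.809  1.8036] [236 158  79] [ 0.327   0.4152 -0.0033]
182 [1.7674 1.7753 1.7696 1.7827] [236 158  80] [0.3472 0.3788 0.0057]
```

View pics/s2.png

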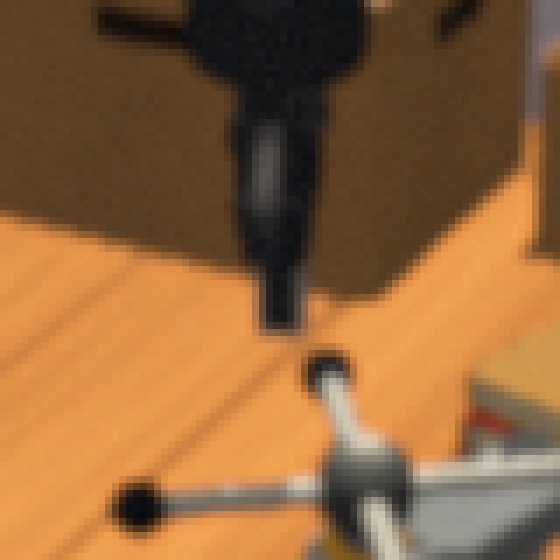

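View pics/w2.png

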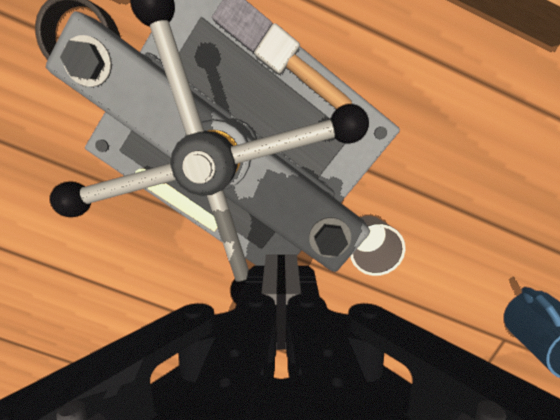

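The visible fingertip ends about 40 mm higher than the reported TCP. I'll check that against the wrist camera.

```bash
python3 -c "
from h import *
s=st();T=s['ee_pos']
a=R.from_rotvec(s['orientation']).as_matrix()
for k in(0,.019,.04,.06): print(k,proj('wrist',T-a[:,2]*k),proj('scene',T-a[:,2]*k))
print(cams.camera_info('wrist'))
print(proj('wrist',[.5815,.039,.226]),[proj('wrist',[.5815+.108*np.cos(np.radians(t)),.039+.108*np.sin(np.radians(t)),.226]) for t in(37.6,127.6,-52.3,-142.2)])
p,d=cams.get_image('wrist')
for v in range(240,300,6): print(v,d[v,262:300:5])
cv2.imwrite('pics/w3.png',cv2.resize(p[210:360,190:370,::-1],None,fx=4,fy=4))
"
```

```text
t 2.3 p [ 0.575  -0.0275  0.304 ] F [-0.027  -0.6956  0.3022] w 0.0002118413217363354 rad 0.06684296362271129 ang -95.6089001071176
q [ 0.3711  0.1839 -0.4601  1.4447  0.0699  1.536  -1.2592]
0 [279.7477 242.8825] [269.7385 177.0605]
0.019 [279.5944 257.003 ] [269.6423 171.7371]
0.04 [279.3828 276.5035] [269.5339 165.7384]
0.06 [279.1224 300.5014] [269.4285 159.9098]
{'fovy': 61.789302575549755, 'cx': 280.80394980329453, 'cy': 209.90708322425064, 'extrinsics': array([[ 0.3855, -0.8846, -0.2623,  0.6417],
       [-0.9226, -0.3737, -0.0958, -0.0029],
       [-0.0133,  0.2789, -0.9602,  0.4837],
       [ 0.    ,  0.    ,  0.    ,  1.    ]])}
[201.7199 163.453 ] [array([149.497 ,   4.8494]), array([ 67.8771, 199.4575]), array([345.2334, 124.5694]), array([243.9504, 290.2699])]
240 [0.4359 0.4355 0.4965 0.4961 0.4964 0.3301 0.3248 0.3244]
246 [0.4379 0.4978 0.4994 0.4974 0.4971 0.4966 0.4972 0.328 ]
252 [0.5011 0.5012 0.5003 0.4989 0.5    0.5006 0.5004 0.501 ]
258 [0.5023 0.1451 0.145  0.1441 0.1458 0.1442 0.1447 0.5258]
264 [0.506  0.1399 0.1393 0.1399 0.1389 0.1397 0.1401 0.1389]
270 [0.1443 0.1362 0.1344 0.1335 0.1337 0.1347 0.1337 0.1354]
276 [0.1385 0.131  0.1294 0.1291 0.1285 0.1305 0.1297 0.13  ]
282 [0.1235 0.1255 0.1263 0.1252 0.125  0.125  0.1245 0.1253]
288 [0.1209 0.1207 0.1221 0.1208 0.1201 0.1205 0.122  0.1211]
294 [0.1157 0.1183 0.1172 0.1175 0.1178 0.1174 0.118  0.1155]
```

View pics/w3.png

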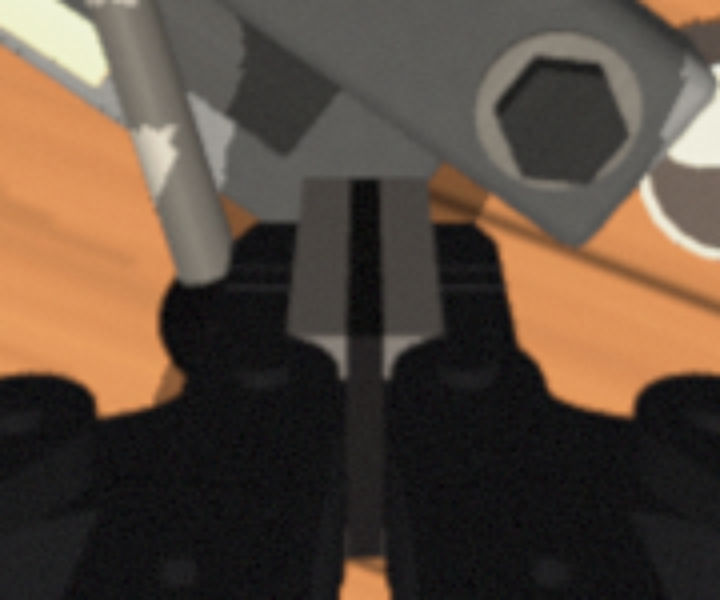

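```bash
python3 -c "
from h import *
s=st();T=s['ee_pos'];a=R.from_rotvec(s['orientation']).as_matrix()
p,d=cams.get_image('wrist')
for v in (256,260,270,280,290): print(v,d[v,275],a.T@(pt('wrist',275,v,d[v,275])-T))
for k in (0,.019,.03,.035,.04,.045,.05):print(k,proj('wrist',T-a[:,2]*k+a[:,0]*.011))
"
```

```text
t 2.35 p [ 0.5751 -0.0277  0.3041] F [-0.8866 -0.2941  0.2654] w 0.00016803387070097437 rad 0.06699644407287716 ang -95.50906345940643
q [ 0.3713  0.1836 -0.46    1.4447  0.07    1.5357 -1.2593]
256 0.14676219 [ 0.0116 -0.0018 -0.0442]
260 0.0 [ 0.071   0.0008 -0.1798]
270 0.13499095 [ 0.0112 -0.0016 -0.0565]
280 0.12544549 [ 0.012  -0.0014 -0.0663]
290 0.11915902 [ 0.0117 -0.0013 -0.0729]
0 [279.7293 223.9225]
0.019 [279.5732 236.2654]
0.03 [279.4667 244.6939]
0.035 [279.4134 248.9031]
0.04 [279.3568 253.3801]
0.045 [279.2965 258.1514]
0.05 [279.2321 263.2469]
```

Both cameras put the real fingertip about 41 mm behind the reported TCP along tool z. I'll trust the pictures, so tip z ≈ reported z + 0.041. I'll lower in stages and check on the way.

>>> carry_out(motion=[[0, 0, 0.2, 0, 0, 0, 1], [0, 0, 0.2, 0, 0, 0, 1], [0, 0, 0.2, 0, 0, 0, 1], [0, 0, 0.1, 0, 0, 0, 1], [0, 0, 0, 0, 0, 0, 1]])

```text
t: 2.82
ee_pos: [0.5779, -0.0299, 0.2029]
orientation: [-3.075, -0.609, -0.015]
force: [-1.0, 0.2, 0.1]
gripper_width: -0.0002
```

```bash
python3 -c "
from h import *
s=st();T=s['ee_pos'];a=R.from_rotvec(s['orientation']).as_matrix()
p,d=cams.get_image('wrist');cv2.imwrite('pics/w4.png',p[:,:,::-1])
for v in (257,259,270): print(v,d[v,275],pt('wrist',275,v,d[v,275]),a.T@(pt('wrist',275,v,d[v,275])-T))
p,d=cams.get_image('scene')
print(proj('scene',T),proj('scene',T-.041*a[:,2]))
cv2.imwrite('pics/s4.png',cv2.resize(p[130:230,220:340,::-1],None,fx=6,fy=6,interpolation=cv2.INTER_CUBIC))
st()"
```

```text
t 2.8167 p [ 0.5779 -0.0299  0.2029] F [-0.9624  0.2264  0.1308] w -0.0001794852632424992 rad 0.06895798275777731 ang -93.0257116101696
q [ 0.3769  0.2112 -0.459   1.6184  0.0878  1.3252 -1.2739]
257 0.14629488 [ 0.5877 -0.0244  0.2492] [ 0.0117 -0.0016 -0.0462]
259 0.14453882 [ 0.5876 -0.0244  0.251 ] [ 0.0116 -0.0015 -0.048 ]
270 0.13448891 [ 0.5877 -0.0247  0.2614] [ 0.0117 -0.0014 -0.0585]
[270.6301 204.6392] [270.3104 194.0102]
t 2.9167 p [ 0.5791 -0.0297  0.2058] F [ 0.1338 -0.3058  0.8857] w -0.00032290400802938233 rad 0.06878978418855403 ang -91.96394819703389
q [ 0.3768  0.2097 -0.4592  1.6141  0.0875  1.3277 -1.2737]
```

View pics/s4.png

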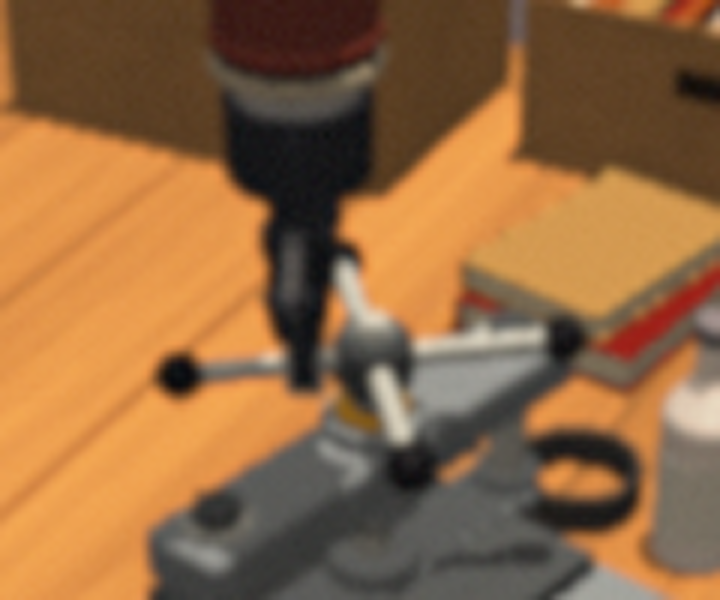

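View pics/w4.png

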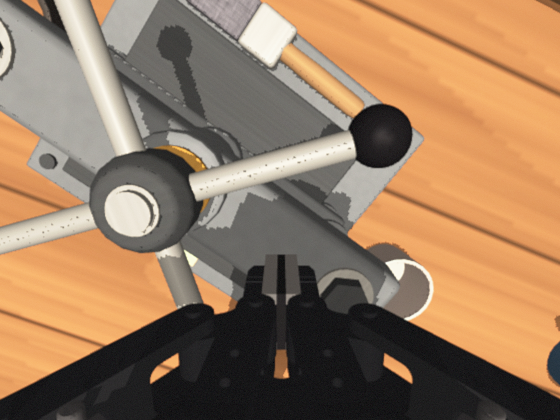

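The tip at (270.5,194.7) matches the 41 mm offset, which predicted (270.3,194.0). Next I'll lower to tip z ≈ 0.204.

>>> carry_out(motion=[[0, 0, 0.14, 0, 0, 0, 1], [0, 0, 0.14, 0, 0, 0, 1], [0, 0, 0, 0, 0, 0, 1]])

```text
t: 3.17
ee_pos: [0.5838, -0.0302, 0.1703]
orientation: [-3.079, -0.607, -0.036]
force: [0.0, 0.3, 0.3]
gripper_width: -0.0
```

```bash
cat >> h.py <<'E'
def arc(step,n,rad=.070,z=.164):
    # next n rows of an arc clockwise, reported TCP; prints tool-frame units per row
    s=st();m=R.from_rotvec(s['orientation']).as_matrix();p=s['ee_pos'].copy()
    for k in range(n):
        r=p[:2]-HUB;a=np.arctan2(r[1],r[0])-step/rad
        q=np.r_[HUB+rad*np.array([np.cos(a),np.sin(a)]),z]
        d=q-p
        # limit corrections of height / radius
        d[2]=np.clip(d[2],-.002,.002);L=np.hypot(*d[:2]);d[:2]*=min(1,1.3*step/L)
        p=p+d;print((m.T@d/.15).round(3).tolist(), round(np.degrees(a),1))
E
python3 -c "
from h import *
arc(.005,10)"
```

```text
t 3.1667 p [ 0.5838 -0.0302  0.1703] F [0.0354 0.3419 0.2545] w -1.986400500203914e-05 rad 0.06920055573669597 ang -88.12461688241719
q [ 0.374   0.2316 -0.4579  1.6629  0.1013  1.2491 -1.2846]
[-0.033, -0.008, 0.013] -92.2
[-0.03, -0.015, 0.013] -96.3
[-0.029, -0.017, 0.013] -100.4
[-0.027, -0.019, 0.001] -104.5
[-0.026, -0.021, -0.001] -108.6
[-0.024, -0.023, -0.001] -112.7
[-0.023, -0.024, -0.001] -116.8
[-0.021, -0.026, -0.001] -120.9
[-0.019, -0.027, -0.0] -125.0
[-0.017, -0.029, -0.0] -129.1
```

>>> carry_out(motion=[[-0.033, -0.008, 0.013, 0, 0, 0, 1], [-0.03, -0.015, 0.013, 0, 0, 0, 1], [-0.029, -0.017, 0.013, 0, 0, 0, 1], [-0.027, -0.019, 0, 0, 0, 0, 1], [-0.026, -0.021, 0, 0, 0, 0, 1], [-0.024, -0.023, 0, 0, 0, 0, 1]])

```text
t: 3.67
ee_pos: [0.556, -0.0256, 0.1718]
orientation: [3.082, 0.606, 0.051]
force: [-0.3, 0.2, -0.1]
gripper_width: 0.0001
```

```bash
cat >> h.py <<'E'
def level():
    s=manip.read_state();m=R.from_rotvec(s['orientation']).as_matrix()
    zt=m.T@np.array([0,0,-1.]);v=np.cross([0,0,1],zt);print('tilt deg',np.degrees(v),'turn units',v/np.pi)
E
python3 -c "
from h import *
arc(.005,12);level()"
```

```text
t 3.6667 p [ 0.556  -0.0256  0.1718] F [-0.2749  0.2059 -0.1066] w 5.90705466246329e-05 rad 0.06946971522911452 ang -111.5764996286696
q [ 0.3898  0.1643 -0.4649  1.7352  0.0737  1.2278 -1.2748]
[-0.026, -0.021, 0.012] -115.7
[-0.022, -0.026, 0.012] -119.8
[-0.02, -0.027, 0.013] -123.9
[-0.018, -0.028, 0.011] -127.9
[-0.016, -0.029, -0.001] -132.0
[-0.013, -0.031, -0.001] -136.1
[-0.011, -0.031, -0.001] -140.2
[-0.009, -0.032, -0.0] -144.3
[-0.007, -0.033, -0.0] -148.4
[-0.004, -0.033, -0.0] -152.5
[-0.002, -0.033, -0.0] -156.6
[0.001, -0.033, -0.0] -160.7
tilt deg [ 0.36   -1.8275  0.    ] turn units [ 0.002  -0.0102  0.    ]
```

>>> carry_out(motion=[[-0.026, -0.021, 0.03, 0, -0.003, 0, 1], [-0.022, -0.026, 0.03, 0, -0.003, 0, 1], [-0.02, -0.027, 0.03, 0, -0.003, 0, 1], [-0.018, -0.028, 0.02, 0, -0.003, 0, 1]])

```text
t: 4.0
ee_pos: [0.5377, -0.0165, 0.1558]
orientation: [3.072, 0.602, -0.005]
force: [1.2, -2.2, 2.1]
gripper_width: -0.0001
```

```bash
python3 -c "
from h import *
arc(.005,12);level()"
```

```text
t 4.0 p [ 0.5377 -0.0165  0.1558] F [ 1.2193 -2.1978  2.0687] w -9.511726555618418e-05 rad 0.07071790354109272 ang -128.23882043978753
q [ 0.3696  0.1649 -0.474   1.7684  0.0914  1.2296 -1.3137]
[-0.011, -0.032, -0.014] -132.3
[-0.013, -0.03, -0.014] -136.4
[-0.011, -0.031, -0.014] -140.5
[-0.009, -0.032, -0.014] -144.6
[-0.006, -0.033, -0.001] -148.7
[-0.004, -0.033, -0.0] -152.8
[-0.002, -0.033, -0.0] -156.9
[0.001, -0.033, -0.0] -161.0
[0.003, -0.033, -0.0] -165.1
[0.005, -0.033, -0.0] -169.2
[0.008, -0.032, -0.0] -173.3
[0.01, -0.032, -0.0] -177.3
tilt deg [ 0.5755  0.2939 -0.    ] turn units [ 0.0032  0.0016 -0.    ]
```

>>> carry_out(motion=[[-0.011, -0.032, -0.012, 0, 0, 0, 1], [-0.013, -0.03, -0.01, 0, 0, 0, 1], [-0.011, -0.031, 0, 0, 0, 0, 1], [-0.009, -0.032, 0, 0, 0, 0, 1], [-0.006, -0.033, 0, 0, 0, 0, 1], [-0.004, -0.033, 0, 0, 0, 0, 1]])

```text
t: 4.5
ee_pos: [0.5179, 0.0084, 0.1578]
orientation: [3.072, 0.601, -0.007]
force: [2.3, -2.3, -0.8]
gripper_width: 0.0001
```

```bash
python3 -c "
from h import *
arc(.006,12);level()
p,d=cams.get_image('wrist');cv2.imwrite('pics/w5.png',p[:,:,::-1])
p,d=cams.get_image('scene')
cv2.imwrite('pics/s5.png',cv2.resize(p[130:230,220:340,::-1],None,fx=6,fy=6,interpolation=cv2.INTER_CUBIC))
"
```

```text
t 4.5 p [0.5179 0.0084 0.1578] F [ 2.3268 -2.2577 -0.8281] w 0.00010472533023535811 rad 0.07057345467941677 ang -154.27265241479392
q [ 0.3502  0.1245 -0.4949  1.808   0.0752  1.229  -1.3516]
[0.003, -0.04, -0.014] -159.2
[0.003, -0.04, -0.014] -164.1
[0.006, -0.039, -0.014] -169.0
[0.009, -0.039, -0.002] -173.9
[0.013, -0.038, -0.0] -178.8
[0.016, -0.037, -0.0] -183.7
[0.019, -0.035, -0.0] 171.3
[0.022, -0.033, -0.001] 166.4
[0.025, -0.031, -0.0] 161.5
[0.027, -0.029, -0.0] 156.6
[0.03, -0.027, -0.0] 151.7
[0.032, -0.024, -0.0] 146.8
tilt deg [ 0.6016  0.3925 -0.    ] turn units [ 0.0033  0.0022 -0.    ]
```

View pics/s5.png

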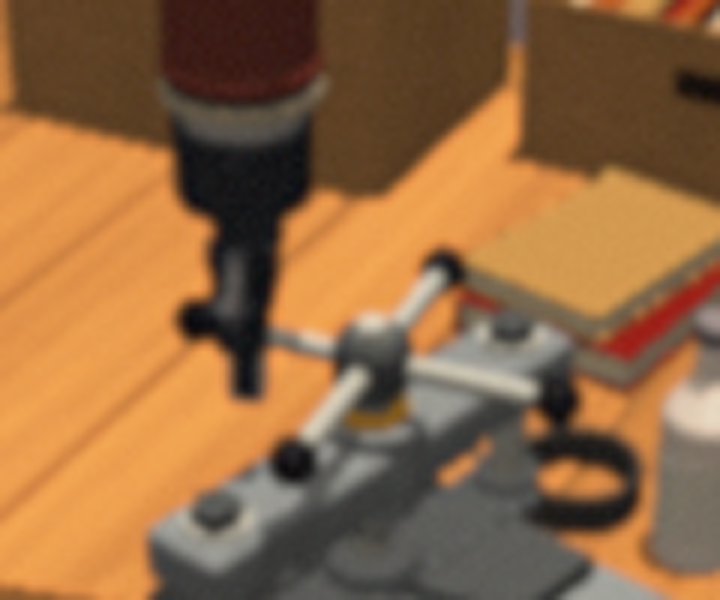

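View pics/w5.png

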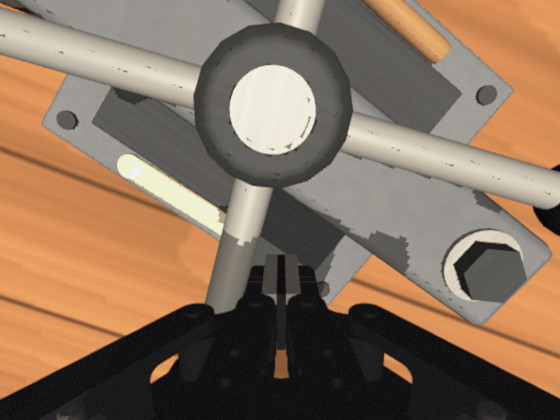

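>>> carry_out(motion=[[0.003, -0.04, -0.005, 0, 0, 0, 1], [0.003, -0.04, -0.005, 0, 0, 0, 1], [0.006, -0.039, 0, 0, 0, 0, 1], [0.009, -0.039, 0, 0, 0, 0, 1], [0.013, -0.038, 0, 0, 0, 0, 1], [0.016, -0.037, 0, 0, 0, 0, 1], [0.019, -0.035, 0, 0, 0, 0, 1], [0.022, -0.033, 0, 0, 0, 0, 1]])

```text
t: 5.27
ee_pos: [0.5118, 0.0576, 0.1583]
orientation: [3.071, 0.598, -0.012]
force: [-0.4, -2.7, -0.9]
gripper_width: -0.0002
```

```bash
python3 -c "
from h import *
arc(.005,12,z=.16);level()
"
```

```text
t 5.2667 p [0.5118 0.0576 0.1583] F [-0.3531 -2.6588 -0.9134] w -0.00019881315683870624 rad 0.07214199331284542 ang 165.02113515754763
q [ 0.2913  0.1251 -0.5357  1.8086  0.081   1.2346 -1.4546]
[0.032, -0.017, -0.012] 160.9
[0.023, -0.024, -0.001] 156.8
[0.024, -0.023, -0.001] 152.7
[0.026, -0.021, -0.0] 148.7
[0.027, -0.019, -0.0] 144.6
[0.029, -0.017, -0.0] 140.5
[0.03, -0.015, -0.0] 136.4
[0.031, -0.013, -0.0] 132.3
[0.032, -0.01, -0.0] 128.2
[0.032, -0.008, -0.0] 124.1
[0.033, -0.006, -0.0] 120.0
[0.033, -0.003, -0.0] 115.9
tilt deg [ 0.6512  0.5739 -0.    ] turn units [ 0.0036  0.0032 -0.    ]
```

>>> carry_out(motion=[[0.032, -0.017, -0.006, 0, 0, 0, 1], [0.023, -0.024, 0, 0, 0, 0, 1], [0.024, -0.023, 0, 0, 0, 0, 1], [0.026, -0.021, 0, 0, 0, 0, 1], [0.027, -0.019, 0, 0, 0, 0, 1], [0.029, -0.017, 0, 0, 0, 0, 1]])

```text
t: 5.77
ee_pos: [0.5274, 0.0873, 0.1579]
orientation: [3.071, 0.6, -0.017]
force: [-0.5, -2.0, -0.5]
gripper_width: -0.0003
```

```bash
python3 -c "
from h import *
arc(.004,12,z=.16);level()
p,d=cams.get_image('wrist');cv2.imwrite('pics/w6.png',p[:,:,::-1])
p,d=cams.get_image('scene')
cv2.imwrite('pics/s6.png',cv2.resize(p[130:230,220:340,::-1],None,fx=6,fy=6,interpolation=cv2.INTER_CUBIC))
"
```

```text
t 5.7667 p [0.5274 0.0873 0.1579] F [-0.4859 -1.9997 -0.4628] w -0.0003446777197366602 rad 0.07248973232703716 ang 138.2614405140468
q [ 0.2451  0.1739 -0.5545  1.761   0.1079  1.2466 -1.5233]
[0.031, 0.004, -0.014] 135.0
[0.025, -0.01, -0.001] 131.7
[0.025, -0.008, -0.0] 128.4
[0.026, -0.007, -0.0] 125.2
[0.026, -0.005, -0.0] 121.9
[0.026, -0.004, -0.0] 118.6
[0.027, -0.002, -0.0] 115.3
[0.027, -0.001, -0.0] 112.1
[0.027, 0.001, -0.0] 108.8
[0.027, 0.002, -0.0] 105.5
[0.026, 0.004, -0.0] 102.2
[0.026, 0.005, -0.0] 99.0
tilt deg [ 0.5732  0.7607 -0.    ] turn units [ 0.0032  0.0042 -0.    ]
```

View pics/s6.png

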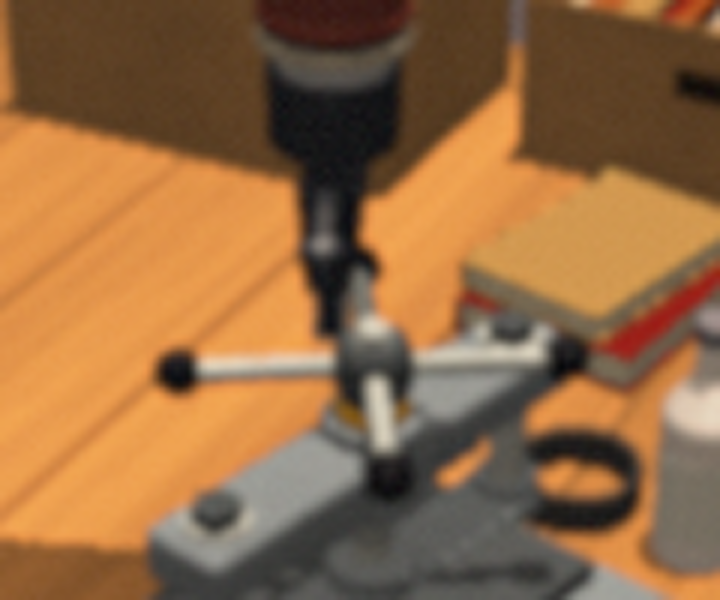

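View pics/w6.png

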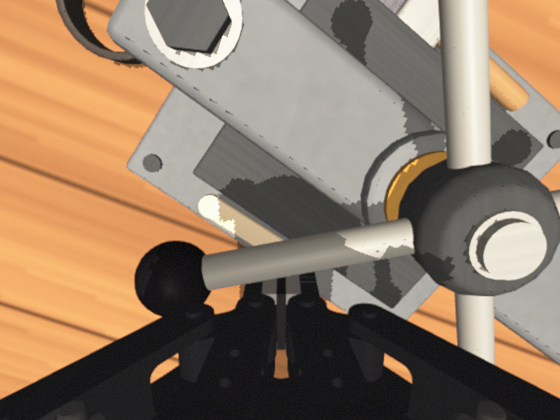

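The spoke is at about 120°, so it has turned about 98° and about 0.6 rad should remain. I'll go on in smaller steps.

>>> carry_out(motion=[[0.031, 0.002, -0.006, 0, 0, 0, 1], [0.025, -0.01, 0, 0, 0, 0, 1], [0.025, -0.008, 0, 0, 0, 0, 1], [0.026, -0.007, 0, 0, 0, 0, 1], [0.026, -0.005, 0, 0, 0, 0, 1]])

```text
t: 6.28
ee_pos: [0.545, 0.0997, 0.1582]
orientation: [3.072, 0.6, -0.02]
force: [-1.7, -3.4, 0.6]
gripper_width: -0.0
```

```bash
python3 -c "
from h import *
arc(.003,12,z=.16);level()
"
```

```text
t 6.2833 p [0.545  0.0997 0.1582] F [-1.6533 -3.4036  0.5643] w -1.3430276900379216e-06 rad 0.07085260983170652 ang 121.04875155248897
q [ 0.2195  0.2177 -0.5574  1.7141  0.1308  1.2588 -1.5541]
[0.021, 0.003, -0.012] 118.6
[0.02, -0.002, -0.0] 116.1
[0.02, -0.001, -0.0] 113.7
[0.02, -0.0, -0.0] 111.2
[0.02, 0.001, -0.0] 108.8
[0.02, 0.002, -0.0] 106.3
[0.02, 0.002, -0.0] 103.9
[0.02, 0.003, -0.0] 101.4
[0.02, 0.004, -0.0] 98.9
[0.019, 0.005, -0.0] 96.5
[0.019, 0.006, -0.0] 94.0
[0.019, 0.007, -0.0] 91.6
tilt deg [ 0.5208  0.8452 -0.    ] turn units [ 0.0029  0.0047 -0.    ]
```

>>> carry_out(motion=[[0.021, 0.002, -0.006, 0, 0, 0, 1], [0.02, -0.002, 0, 0, 0, 0, 1], [0.02, -0.001, 0, 0, 0, 0, 1], [0.02, 0, 0, 0, 0, 0, 1]])

```text
t: 6.62
ee_pos: [0.5571, 0.1053, 0.1587]
orientation: [3.072, 0.601, -0.022]
force: [-2.2, -1.6, 0.3]
gripper_width: 0.0003
```

```bash
python3 -c "
from h import *
arc(.003,5,z=.16);level()
"
```

```text
t 6.6167 p [0.5571 0.1053 0.1587] F [-2.1767 -1.6354  0.2781] w 0.0002593108162445889 rad 0.07061639779646559 ang 110.19100053398559
q [ 0.2056  0.246  -0.5566  1.6819  0.1447  1.2681 -1.5676]
[0.02, 0.005, -0.009] 107.7
[0.02, 0.002, -0.0] 105.3
[0.02, 0.003, -0.0] 102.8
[0.02, 0.004, -0.0] 100.4
[0.019, 0.004, -0.0] 97.9
tilt deg [ 0.4786  0.8996 -0.    ] turn units [ 0.0027  0.005  -0.    ]
```

>>> carry_out(motion=[[0.02, 0.004, -0.005, 0, 0, 0, 1], [0.02, 0.002, 0, 0, 0, 0, 1], [0.02, 0.003, 0, 0, 0, 0, 1]])

```text
t: 6.87
ee_pos: [0.5615, 0.1059, 0.1582]
orientation: [3.07, 0.599, -0.04]
force: [-19.6, -5.9, 13.6]
gripper_width: 0.0004
```

```bash
python3 -c "
from h import *
arc(.003,5,z=.16)
"
```

```text
t 6.8667 p [0.5615 0.1059 0.1582] F [-19.6241  -5.9229  13.6321] w 0.0003822112975552649 rad 0.06985744990554152 ang 106.62247840334476
q [ 0.1974  0.2658 -0.5544  1.6605  0.1539  1.2847 -1.5741]
[0.02, 0.001, -0.012] 104.2
[0.02, 0.003, -0.001] 101.7
[0.02, 0.004, -0.001] 99.3
[0.019, 0.005, -0.001] 96.8
[0.019, 0.006, -0.0] 94.3
```

The wheel came up firm, with about 20 N sideways. I'll back off now before it grows.

>>> carry_out(motion=[[-0.03, -0.01, 0, 0, 0, 0, 1], [-0.06, -0.01, 0, 0, 0, 0, 1], [-0.06, 0, 0, 0, 0, 0, 1], [0, 0, 0, 0, 0, 0, 1]])

```text
t: 7.2
ee_pos: [0.5389, 0.1014, 0.1592]
orientation: [3.072, 0.602, -0.039]
force: [0.8, -0.2, 0.1]
gripper_width: 0.0001
```

```bash
python3 -c "
from h import *
st()
p,d=cams.get_image('wrist');cv2.imwrite('pics/w7.png',p[:,:,::-1])
p,d=cams.get_image('scene');np.save('pics/s7.npy',p);np.save('pics/s7d.npy',d)
cv2.imwrite('pics/s7.png',cv2.resize(p[160:290,210:370,::-1],None,fx=4.5,fy=4.5,interpolation=cv2.INTER_CUBIC))
"
```

```text
t 7.2 p [0.5389 0.1014 0.1592] F [ 0.825  -0.1891  0.1187] w 8.177379740866032e-05 rad 0.07556741751149273 ang 124.30507928849988
q [ 0.2174  0.216  -0.5598  1.7143  0.1273  1.2725 -1.5565]
```

View pics/s7.png

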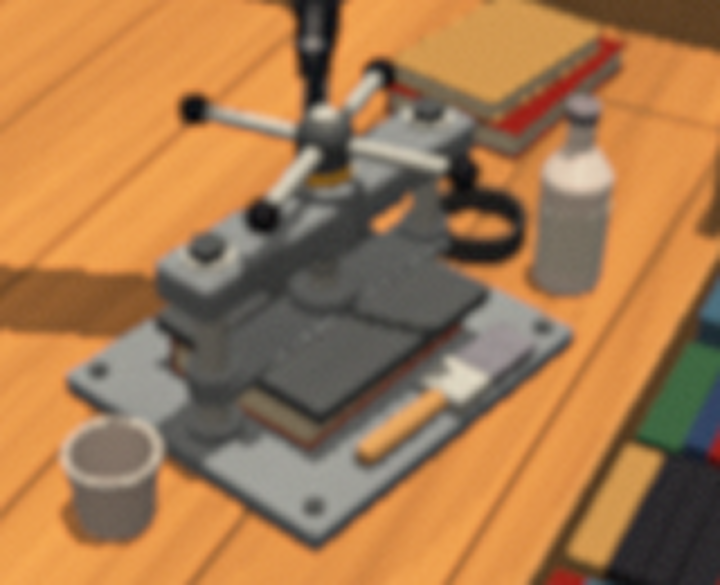

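View pics/w7.png

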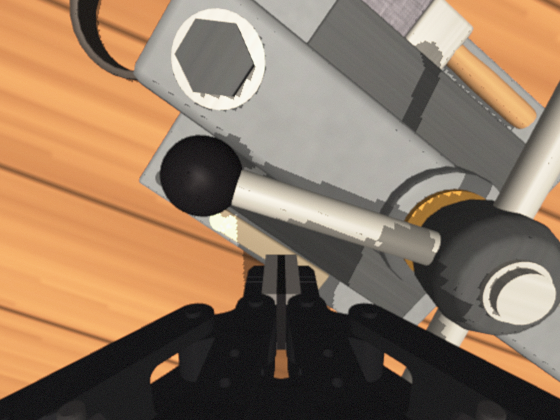

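```bash
python3 -c "
from h import *
p=np.load('pics/s7.npy');d=np.load('pics/s7d.npy')
for q in [(380,73),(460,172),(262,214),(192,109)]:
    u,v=(np.array(q)+.5)/4.5-.5+[210,160]
    for z in(.219,):
        P=ray('scene',u,v,z);r=P[:2]-HUB;print(P,np.hypot(*r),np.degrees(np.arctan2(r[1],r[0])))
p0=np.load('pics/scene0_rgb.npy');d0=np.load('pics/scene0.npy')
# platen top region depth change: crop pts
for q in [(370,360),(320,375),(430,300),(455,300),(300,370)]:
    u,v=(np.array(q)/4.5+[210,160]).astype(int)
    print(q,pt('scene',u,v,np.median(d0[v-1:v+2,u-1:u+2]))[2],pt('scene',u,v,np.median(d[v-1:v+2,u-1:u+2]))[2])
"
```

```text
[0.57590087 0.14633829 0.219     ] 0.10748422379320788 92.98603772344732
[0.68891619 0.04584217 0.219     ] 0.10763388485164634 3.644686602002628
[ 0.58841065 -0.0668402   0.219     ] 0.10606556969908934 -86.26427768000862
[0.47282319 0.0311283  0.219     ] 0.10896151652296383 -175.8571741462981
(370, 360) 0.07745103574929513 0.07187262482703838
(320, 375) 0.07829711610620915 0.07070029742319295
(430, 300) 0.07808726614961381 0.07002963579888688
(455, 300) 0.07683850235212752 0.07137792196594928
(300, 370) 0.07918621773182244 0.07251144986087743
```

The platen top dropped about 7 mm and now reads about 0.071 m, against 0.070 expected when tight. The wheel has turned about 124°, which puts the joint at about 4.40. One gentle repeat push will confirm it is firm.

>>> carry_out(motion=[[0.04, 0.006, 0, 0, 0, 0, 1], [0.03, 0.004, 0, 0, 0, 0, 1], [0.02, 0.003, 0, 0, 0, 0, 1], [0.015, 0.003, 0, 0, 0, 0, 1]])

```text
t: 7.63
ee_pos: [0.5582, 0.1057, 0.1597]
orientation: [3.072, 0.601, -0.034]
force: [-4.7, -0.9, 1.6]
gripper_width: 0.0001
```

```bash
python3 -c "
from h import *
arc(.0015,3,z=.16)"
```

```text
t 7.6333 p [0.5582 0.1057 0.1597] F [-4.7194 -0.8501  1.6142] w 0.00013011379416176793 rad 0.07068377811793045 ang 109.27925623181135
q [ 0.2023  0.2542 -0.5563  1.6705  0.1475  1.2802 -1.5699]
[0.01, 0.005, -0.002] 108.1
[0.01, 0.001, -0.0] 106.8
[0.01, 0.001, -0.0] 105.6
```

>>> carry_out(motion=[[0.01, 0.002, 0, 0, 0, 0, 1], [0.01, 0.001, 0, 0, 0, 0, 1]])

```text
t: 7.8
ee_pos: [0.5594, 0.1059, 0.1591]
orientation: [3.071, 0.6, -0.043]
force: [-11.1, -3.0, 6.1]
gripper_width: -0.0006
```

```bash
python3 -c "
from h import *
st()"
```

```text
t 7.8 p [0.5594 0.1059 0.1591] F [-11.0559  -3.0481   6.0789] w -0.0005672746520689432 rad 0.07047842947491735 ang 108.23911318269931
q [ 0.1991  0.2626 -0.5554  1.6625  0.1509  1.2872 -1.5722]
```

It's firm: 11 N builds over about 1 mm. Now I'll withdraw and raise.

>>> carry_out(motion=[[-0.03, -0.01, 0, 0, 0, 0, 1], [-0.06, 0, 0, 0, 0, 0, 1], [-0.06, 0, 0, 0, 0, 0, 1], [-0.03, 0, 0, 0, 0, 0, 1], [0, 0, -0.15, 0, 0, 0, 1], [0, 0, -0.2, 0, 0, 0, 1], [0, 0, -0.2, 0, 0, 0, 1], [0, 0, -0.2, 0, 0, 0, 1], [0, 0, -0.2, 0, 0, 0, 1], [0, 0, 0, 0, 0, 0, 1], [0, 0, 0, 0, 0, 0, 1]])

```text
t: 8.72
ee_pos: [0.5316, 0.097, 0.3075]
orientation: [3.071, 0.599, -0.045]
force: [-0.2, 1.5, -0.9]
gripper_width: -0.0001
```

```bash
python3 -c "
from h import *
st()
p,d=cams.get_image('scene');d0=np.load('pics/scene0.npy')
for q in [(370,360),(320,375),(430,300),(455,300),(300,370)]:
    u,v=(np.array(q)/4.5+[210,160]).astype(int)
    print(pt('scene',u,v,np.median(d[v-1:v+2,u-1:u+2]))[2])
cv2.imwrite('pics/s8.png',cv2.resize(p[120:290,190:390,::-1],None,fx=3.5,fy=3.5,interpolation=cv2.INTER_CUBIC))
"
```

```text
t 8.7167 p [0.5316 0.097  0.3075] F [-0.1846  1.5316 -0.8591] w -0.00014946828434576334 rad 0.07654808185172868 ang 130.73262191819887
q [ 0.2309  0.1364 -0.56    1.495   0.081   1.5612 -1.5133]
0.07100212761719782
0.0728160344335742
0.07254735927759792
0.07305744672379255
0.07089730782441195
```

View pics/s8.png

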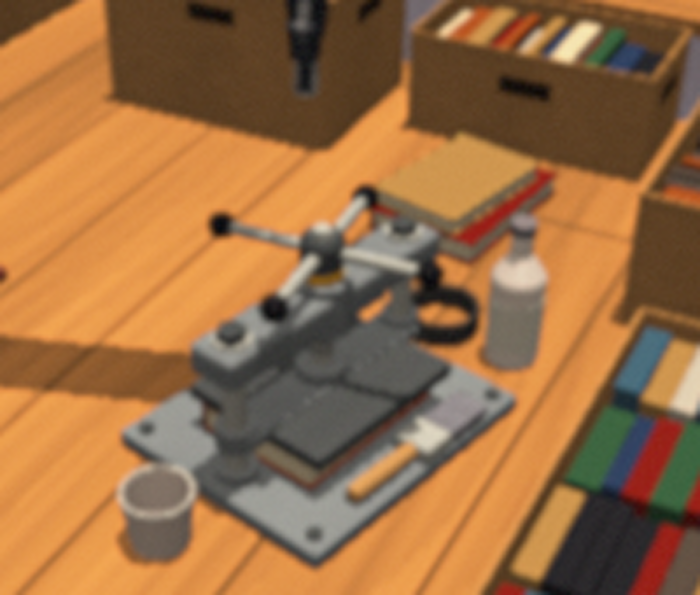

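The finger is clear at crop (305,90). The platen is down on the book, the knobs are as they were after the firm push, and the bystanders haven't moved. Handing in.

```bash
python3 -c "
from bench import manip
print(manip.job_done())"
```

```text
the job is handed in; nothing more can be done
None
```

I closed the press and handed the job in at about 9 s; no verdict was reported. With the fingers shut as a single fingertip, I pushed one spoke clockwise about 124° (2.17 rad) until the wheel came up firm, then withdrew and raised the finger.

**Pressed tight:**
- **First stop:** the push reached about 20 N sideways, 25 N in all.
- **Repeat push:** a gentler second push built 11 N over about 1 mm.
- **Platen:** its top dropped about 7 mm to 0.071–0.073 m, against 0.070 m expected when tight. The wheel angle works out at about 4.40 rad.
- **Not measured:** I could not read the pressing force itself. That it is tight is inferred from the firm stop and the platen height.

**Left in place:** in the last scene picture the finger is clear. The book, bottle, pot, tape roll, brush and waiting books look unmoved, judged by eye. The mug and bone folder were out of that view.

**Checks that disagreed:**
- **Fingertip position:** the scene and wrist cameras both put the real fingertip about 41 mm behind the reported TCP along the tool axis. I set the heights from the pictures.
- **Upward force:** at the first stop the wrist also felt 13.6 N upward, and 6 N on the repeat push. I did not explain it. It was gone once I backed off after the first push, and the reading was back near zero after the final withdrawal.

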